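# Clamp a damper body in the bench fixture

### The arm

A 6-joint arm with a two-finger parallel gripper is mounted at the origin on the work surface. World frame = base frame: x ahead of the robot, y to its left, z up, the work surface at z = 0. Lengths are in m, angles in rad, forces in N, time in s.
With the tool pointing down it reaches from about 0.375 to 0.9 m from the base axis. Payload 3.1 kg.
Tool frame: the origin (TCP) lies at the very end of the fingers, on their centre line; the grasp point (between the pads) lies 19 mm behind it (manip.hold_point_z is the distance from the TCP to the grasp point, in m); y points along the fingers, z is the direction in which the jaws open and shut, and the axes are right-handed (so a half turn about y gives the same grasp; the last joint's range is limited). The gripper opens to 85 mm and grips with 20 to 120 N. Pads are 22 mm wide; open, the fingers measure 114 mm over their backs; the gripper's body (76 mm by 85 mm) begins 54 mm behind the grasp point. The pads swing forward as they close: fully open they stand 13 mm farther back than shut.
Start: joints at [0.929, 0.527, 1.433, -0, 1.181, -0.178], TCP at [0.279, 0.559, 0.231] pointing down, gripper open.
Joint ranges: [-3.08, 3.08], [-0.75, 2.2], [0.22, 2.44], [-1.43, 4.57], [0, 2.65], [-2.85, 2.85]. Speed limits (rad/s): [2.79, 2.79, 3.14, 3.14, 3.14, 3.14].

### API

Orientations are given as a unit quaternion [x, y, z, w].
In Python, from station import manip, eyes, workorder gives the robot as it stands. The module is installed in compiled form; this text tells all that it offers.
- The arm moves only by the shell command python3 -m jog 'ROWS' [OPENING] [FORCE]. ROWS is JSON, a list of rows, each a list of 2 entries, a list of its own where there are three numbers: the shift along the tool's x, y, z in cm, then the turn about the tool's y in rad. A call has 1 to 20 rows; each row is the pose to reach, as a shift and turn from the pose commanded when the call began, along the tool's axes at that moment; what a row does not reach only later rows make up. A row lasts 1/12 s, in which the tool goes at most 41.7 mm and 7.16 degrees, less where a joint would pass 70% of its speed; a pose out of reach is approached as far as the arm can. A call with a gripper value outside its range is refused whole. OPENING is the finger opening in cm, from 0 to 8.54, set as the call begins (- or left out, the last holds). The fingers move at their own pace and stop on an object; FORCE is the grip in N (left out, the last holds). Time passes only in rows, so rows that repeat a pose let the fingers close. It gives the time, the measured TCP pose, the force and the opening at its end, in the units of the state.
- manip.sense(): the state, without advancing time (a new reading comes with each control period).
- eyes.snapshot(name): name is "scene" or "top"; returns a dict with "frame" (480x640x3 uint8, red, green, blue), "vfov" (degrees; the focal length in pixels is half the picture's height over the tangent of half this angle, whatever the lens; pixels are square), "cx", "cy" (the principal point, pixels), "k1" (the pictures are not rectified: a ray, as slopes to the right and down, at radius r is drawn at 1 + k1 r^2 times it, then the intrinsics apply), "rvec" (rotation vector, rad) and "tvec" (3), from world to camera coordinates, as OpenCV has them. Camera axes: x right, y down, z forward; pixel columns grow to the right and rows downward; lengths in m; the calibration is good to about 2 mm. A picture is of the moment at which its call begins. There is no depth.
- workorder.sign_off(): hands the job in, once; it reports no verdict.
The state is a dict: "t": time; "q": joint angles; "qd": joint speeds; "tau": joint torques, N m; "tcp_pos": TCP position; "tool_rot": TCP orientation; "force": force on the tool from outside, world axes, zero at the start; "ft_torque": the same for the moment, N m; "finger_gap": opening from 0.0 (shut) to 1.0 (fully open).
Only numpy, scipy, OpenCV 4.12 (cv2) and the standard library are available. Lean on these libraries where they do the work, as an engineer would, in place of code of your own. Each camera call takes 0.05 s, during which the arm holds its last target. There are 200 camera calls.

### The job

Load the damper body into the blue clamp fixture: lift the sprung yellow bar by its red knob, turn it a quarter turn aside and let it down there, lay the damper body in the vees with its brass end towards the black stop and press it gently but firmly home against the stop, then bring the bar back over and lower it into the dark waist of the damper body. Never let the bar snap down on its spring, keep the presses on the stop and on the damper body gentle, and leave the other things on the bench alone.

Things in the scene. Friction and masses are not known exactly. Their poses are not given: they have to be found in the camera images.
- fixture: Clamp fixture fixed to the bench, place and yaw vary: blue plate 185 x 165 x 10 mm with two aluminium vees, post, horns and stop. Origin on the bench under the vees' axis; x along the vees towards the black stop, y towards the post, z up. Vees (14 mm thick at x = -45 and 68 mm, 70 mm wide, 42 high) carry a 40 mm barrel with its axis at y = 0, z = 50 mm. Room for fingers: x = -36 to 15 mm.
- slot (a point): Middle of the top of the slot between two steel horns (8 x 8 mm, 20 mm apart, tops 68 mm above the bench), at x = 35, y = 62 mm in the fixture's frame; the post's axis is at x = 35, y = 90 mm. Bar at rest lies in this slot: it turns, out or back, only when its underside is above the horns.
- stop: Black stop on the fixture, 12 x 44 mm, 66 mm high. Origin at bench level under the middle of its contact face, which looks to fixture -x, at fixture x = 85 mm. The damper body is home when its brass end bears on it. Push it along fixture +x with about 4 to 12 N for half a second; over 20 N is too rough.
- bar: Yellow bar, 16 wide, 108 long, 10 mm thick, on the sprung post. Origin on the post axis at the bar's underside; it runs along its own -y, over the barrel 90 mm from the post. Underside 36 mm above the bench when down, 64 in the waist. Lift it 38 mm or more to pass over the damper body (top at 70 mm). It presses with its spring only (about 7 N); over 20 N on the damper body is too rough.
- knob (a point): Grip point on the bar's red knob, 72 mm from the post: on the axis of the upright stem (18 mm across, 36 mm long), 22 mm above the bar's top; the head (30 mm across, 9 mm thick) begins 14 mm above this point, so fingers round the stem hook under it. Axes as the bar's: fingers closing along x (across the bar) have most room.
- clamp_lift (a joint): Lift of the bar, m: 0 down, 0.062 upper limit. Spring and weight pull it down with about 5 N at 0 and 8 N at 0.05; damped, but it falls if let go, and over 0.3 m/s is snapping down. About 0.028 when it lies in the waist, 0.034 when it is only on the full diameter.
- clamp_swing (a joint): Turn of the bar about its upright post, rad, counter-clockwise seen from above: 0 straight across the vees, 1.57 aside, pointing along fixture +x (limits -0.1 and 1.65). Light friction; a tight grip on the knob has to turn with the bar. 0.07 of play in the slot. Aside means 1.2 or more, let down to lift 0.
- barrel: Damper body, solid round barrel 150 mm long, 0.3 to 0.55 kg, in its rest, axis 45 mm above the bench. Origin mid axis, x along it to the brass end (away from the robot at the start). Aluminium, 40 mm across, x = -75 to 13 mm; dark waist, 28 mm across, x = 13 to 37; brass end, 40 mm across, x = 37 to 75. It may roll about x. Grip it near x = -15 mm: free of all vees.
- barrel_head (a point): Centre of the brass end face of the damper body, 75 mm from its middle. Home: at x = 85, y = 0, z = 50 mm in the fixture's frame. Sliding along the vees drags with some 3 to 8 N from its weight alone, more if it is pressed down; over 50 N between it and the fixture (summed over the vees) is forcing it.
- rest: Wooden rest fixed to the bench, base 170 x 75 x 10 mm, two vee uprights 14 mm thick at x = -55 and 57 mm; origin on the bench under its middle, x along its vees.
- mallet_a: Larger dark wooden mallet standing on its head, 71 mm across, 203 mm high; origin at its foot. Leave alone.
- mallet_b: Smaller dark wooden mallet standing on its head, 59 mm across, 203 mm high; origin at its foot. Leave alone.
- sleeve: Plain steel tube standing on end, 40 mm across, 100 mm high; origin at its foot. Not the damper body. Leave alone.
- collar: Aluminium ring, 54 mm across, 12 mm high, lying flat; origin at its underside. Leave alone.
- wrench: Steel spanner lying on the bench. Leave alone.
- driver: Orange screwdriver lying on the bench. Leave alone.
- jar: Amber glass jar with steel lid, 72 mm across, 100 mm high; origin at its foot. Leave alone.
Things that resemble listed ones, but are neither listed nor needed, are in the scene too. There is more than one size of the barrel; the one meant has the size given above.

How it is judged:
By the outcome, as a careful person would: the job done as asked, in the order asked, and still so for the second after the job is handed in, with the robot touching nothing.
It also fails if it takes over 72 s, if anything falls off the work surface, if the arm or the gripper's body presses on something with over 40 N, if the wrist force passes 120 N, or if a joint passes its speed limit or range.

## Working session

There is one attempt and no reset: what is moved stays moved. The work goes in short steps, Python scripts to look and compute and a shell command to move; the robot and the scene stay as the last step left them, time stands still between calls to the robot, and variables do not carry over. Pictures are saved under pics/ and viewed, about 8 in all and at most 12, crops included, and the job is handed in when it is done.

```bash
mkdir -p pics; cat > h.py <<'E'
import numpy as np,cv2
from station import manip,eyes,workorder
from scipy.spatial.transform import Rotation as R
def snap(n,f=None):
    s=eyes.snapshot(n)
    if f: cv2.imwrite('pics/'+f,s['frame'][:,:,::-1])
    return s
def K(s):
    f=240/np.tan(np.radians(s['vfov'])/2); return f
def ray(s,u,v):
    f=K(s); xd=np.array([(u-s['cx'])/f,(v-s['cy'])/f]); x=xd.copy()
    for _ in range(30): x=xd/(1+s['k1']*(x@x))
    M=R.from_rotvec(s['rvec']).as_matrix(); t=np.array(s['tvec'])
    return -M.T@t, M.T@np.array([x[0],x[1],1])
def onz(s,u,v,z):
    c,d=ray(s,u,v); return c+d*(z-c[2])/d[2]
def tri(s1,p1,s2,p2):
    c1,d1=ray(s1,*p1);c2,d2=ray(s2,*p2)
    a=np.linalg.lstsq(np.c_[d1,-d2],c2-c1,rcond=None)[0]
    A=c1+a[0]*d1;B=c2+a[1]*d2
    return (A+B)/2,np.linalg.norm(A-B)
def proj(s,P):
    M=R.from_rotvec(s['rvec']).as_matrix(); X=M@np.array(P)+np.array(s['tvec']); x=X[:2]/X[2]
    return x*(1+s['k1']*(x@x))*K(s)+[s['cx'],s['cy']]
E
python3 - <<'E'
from h import *
import pickle
a=snap('scene','a.png');b=snap('top','b.png')
pickle.dump((a,b),open('ab.pkl','wb'))
for s in(a,b):print({k:v for k,v in s.items() if k!='frame'}, ray(s,320,240))
st=manip.sense();print(st['tcp_pos'],st['tool_rot'],R.from_quat(st['tool_rot']).as_matrix().round(3),st['force'],manip.hold_point_z)
E
```

```text
{'vfov': 45.042556548509026, 'cx': 318.1072884989573, 'cy': 236.54303928535234, 'k1': 0.027358323394475845, 'rvec': array([ 1.36548953,  2.12139269, -0.96537947]), 'tvec': array([ 0.24642548, -0.22891168,  1.77866165])} (array([1.44858568, 0.40551259, 1.00693713]), array([-0.6765782 , -0.31450751, -0.66586285]))
{'vfov': 56.40039658413552, 'cx': 328.3423532124576, 'cy': 238.0129048248227, 'k1': -0.09703111553705306, 'rvec': array([ 2.15173188, -2.1545333 ,  0.15909297]), 'tvec': array([-0.04138527,  0.52477208,  1.17060849])} (array([ 0.35723956, -0.03188855,  1.23239025]), array([ 0.13435297,  0.01021018, -0.99106617]))
[0.27860495 0.55873608 0.23041154] [ 0.68891643 -0.16243172  0.16187597 -0.68760909] [[ 0.895 -0.001  0.446]
 [-0.446 -0.002  0.895]
 [-0.    -1.    -0.002]] [-0.5328506   0.7365129   0.07560842] 0.0187
```

View pics/a.png

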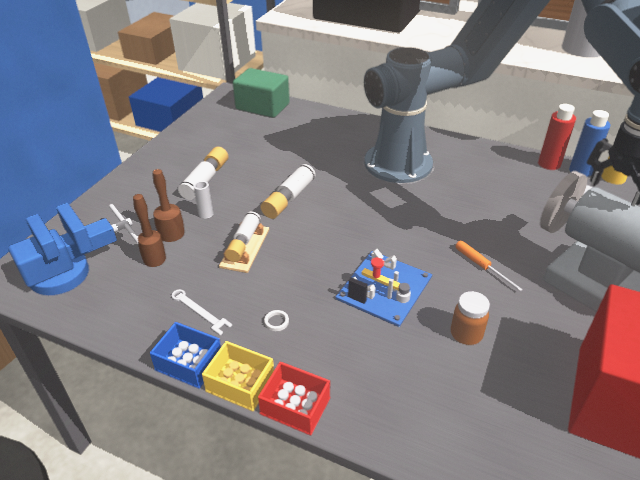

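View pics/b.png

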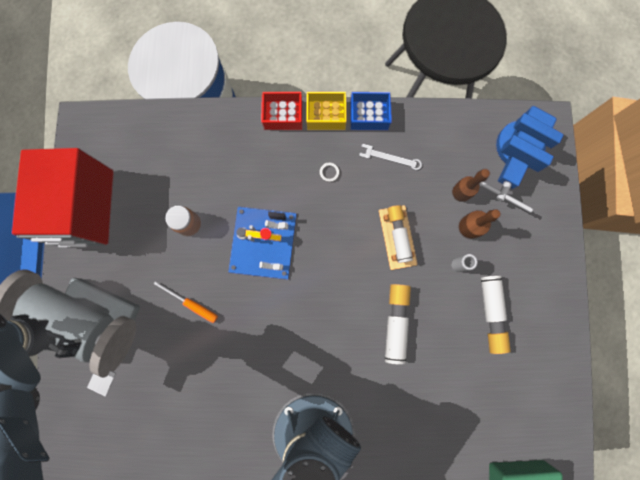

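```bash
python3 - <<'E'
import pickle,cv2,numpy as np
a,b=pickle.load(open('ab.pkl','rb'))
f=b['frame'][:,:,::-1]; g=a['frame'][:,:,::-1]
r=lambda im,x0,x1,y0,y1,k:cv2.resize(im[y0:y1,x0:x1],None,fx=k,fy=k,interpolation=cv2.INTER_CUBIC)
A=r(f,225,305,200,285,5) #400x425
B=r(f,372,424,200,285,5)[:, :260]
A=np.hstack([A,B])
A=cv2.copyMakeBorder(A,0,0,0,800-A.shape[1],cv2.BORDER_CONSTANT)
cv2.imwrite('pics/c.png',A)
C=r(g,330,440,240,325,5); D=r(g,215,275,205,275,4)
o=np.zeros((425,800,3),np.uint8);o[:425,:550]=C;o[:280,555:795]=D
cv2.imwrite('pics/d.png',o)
E
```

```text
(no output)
```

View pics/c.png

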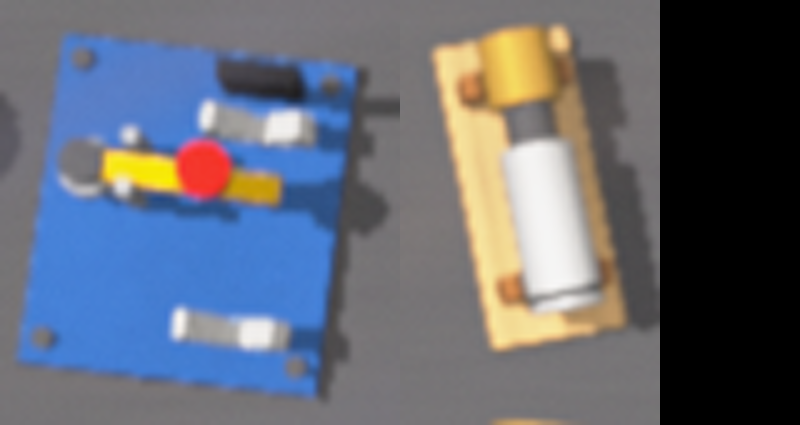

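View pics/d.png

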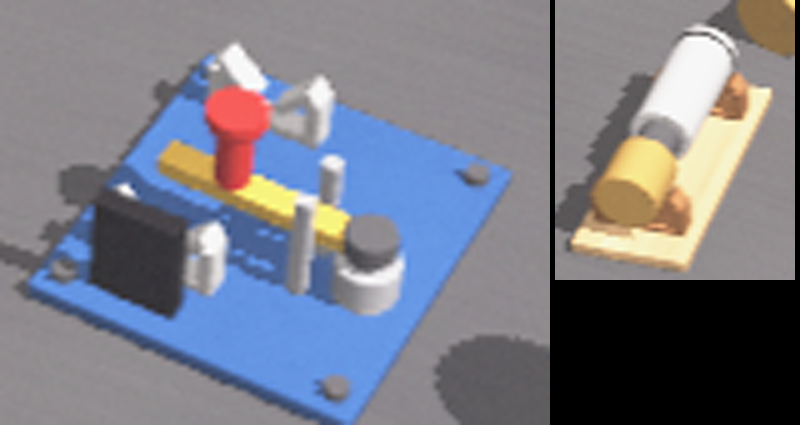

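```bash
cat > m.py <<'E'
from h import *
import pickle
a,b=pickle.load(open('ab.pkl','rb'))
def mask(s,lo,hi,box):
    h=cv2.cvtColor(s['frame'],cv2.COLOR_RGB2HSV); m=cv2.inRange(h,np.array(lo),np.array(hi))
    z=np.zeros_like(m);x0,x1,y0,y1=box;z[y0:y1,x0:x1]=m[y0:y1,x0:x1];return z
def cen(m):
    v,u=np.nonzero(m);return np.array([u.mean(),v.mean()]),len(u)
if __name__=='__main__':
    # plate
    m=mask(b,(100,120,60),(120,255,255),(222,305,200,285))
    n,l,st,_=cv2.connectedComponentsWithStats(m);m=(l==1+st[1:,4].argmax()).astype(np.uint8)
    c=cv2.findContours(m,0,2)[0][0]; P=np.array([onz(b,*p[0],0.01)[:2] for p in c],np.float32)
    r=cv2.minAreaRect(P);print('plate',r,cv2.boxPoints(r).round(4).tolist())
    rb=mask(b,(0,170,100),(6,255,255),(250,290,220,250));ra=mask(a,(0,170,80),(6,255,255),(365,390,255,282))
    print('red',cen(rb),cen(ra),tri(b,cen(rb)[0],a,cen(ra)[0]),onz(b,*cen(rb)[0],.088))
    # barrel: in top crop (372..424,200..285)
    f=b['frame']
    mg=mask(b,(15,150,80),(28,255,255),(384,415,200,232));mw=mask(b,(0,0,150),(180,40,255),(384,415,220,268))
    for n,mm in(('gold',mg),('white',mw)):
        c=max(cv2.findContours(mm,0,2)[0],key=cv2.contourArea);Q=np.array([onz(b,*p[0],.048)[:2] for p in c],np.float32)
        print(n,cv2.minAreaRect(Q),cv2.boxPoints(cv2.minAreaRect(Q)).round(4).tolist())
    # rest
    m=mask(b,(8,50,100),(25,140,255),(375,424,200,275));c=np.vstack([k for k in cv2.findContours(m,0,2)[0] if cv2.contourArea(k)>10])
    Q=np.array([onz(b,*p[0],.01)[:2] for p in c],np.float32);print('rest',cv2.minAreaRect(Q))
    # points from crop c.png (5x)
    q=lambda x,y:((x+.5)/5+225-.5,(y+.5)/5+200-.5)
    for n,(x,y),z in (('posttop',(81,160),.09),('stopL',(220,66),.066),('stopR',(302,70),.066),('horn1',(131,133),.068),('horn2',(122,185),.068),('barend',(280,190),.046),('veeF_L',(205,112),.042),('veeF_R',(290,125),.042),('veeB_L',(178,322),.042),('veeB_R',(265,330),.042)):
        print(n,onz(b,*q(x,y),z).round(4))
E
python3 m.py
```

```text
plate ((0.5164361596107483, 0.13989199697971344), (0.16554442048072815, 0.1839556246995926), 83.45526885986328) [[0.4156000018119812, 0.06809999793767929], [0.5983999967575073, 0.047200001776218414], [0.6172000169754028, 0.21160000562667847], [0.4345000088214874, 0.23260000348091125]]
red (array([265.25      , 233.72058824]), 68) (array([378.3125, 270.25  ]), 16) (array([0.5319925 , 0.12571847, 0.06471721]), np.float64(0.0021369725080227914)) [0.52887024 0.12159037 0.088     ]
gold ((0.5909266471862793, -0.22067996859550476), (0.03582586720585823, 0.041756294667720795), 14.137033462524414) [[0.5684999823570251, -0.20479999482631683], [0.5787000060081482, -0.24529999494552612], [0.6133999824523926, -0.23659999668598175], [0.6032000184059143, -0.19609999656677246]]
white ((0.5057778358459473, -0.23848891258239746), (0.09230700135231018, 0.038397904485464096), 9.062472343444824) [[0.45719999074935913, -0.22679999470710754], [0.46320000290870667, -0.2646999955177307], [0.5544000267982483, -0.2502000033855438], [0.54830002784729, -0.21230000257492065]]
rest ((0.5331749320030212, -0.2332930862903595), (0.17855186760425568, 0.07966812700033188), 9.951416969299316)
posttop [0.5342 0.1849 0.09  ]
stopL [0.5883 0.1167 0.066 ]
stopR [0.5861 0.073  0.066 ]
horn1 [0.552  0.1629 0.068 ]
horn2 [0.5242 0.167  0.068 ]
barend [0.5246 0.0858 0.046 ]
veeF_L [0.5678 0.1274 0.042 ]
veeF_R [0.5606 0.0813 0.042 ]
veeB_L [0.4541 0.1399 0.042 ]
veeB_R [0.4499 0.0933 0.042 ]
```

```bash
python3 - <<'E'
from m import *
q=lambda x,y:((x+.5)/5+225-.5,(y+.5)/5+200-.5)
w=lambda x,y:((x+.5)/5+330-.5,(y+.5)/5+240-.5)
for n,p,r in(('post',(81,160),(372,237)),('knobtop',(204,168),(237,110)),('horn+',(131,133),(305,200)),('horn-',(122,184),(332,160)),('stopL',(222,64),(186,228)),('stopR',(302,72),(97,192)),('veeB_Ltop',(180,318),(317,85)),('veeB_Rtop',(265,330),(237,50))):
    print(n,*[np.round(x,4) for x in tri(b,q(*p),a,w(*r))])
# red both hue sides
for s,box in((b,(250,290,220,250)),(a,(362,392,252,282))):
    m=mask(s,(0,150,100),(6,255,255),box)|mask(s,(172,150,100),(180,255,255),box);v,u=np.nonzero(m);print(cen(m),u.min(),u.max(),v.min(),v.max())
# hypothesised fixture: project checks
yaw=np.radians(-6.5);ex=np.array([np.cos(yaw),np.sin(yaw)]);ey=np.array([-ex[1],ex[0]])
kn=np.array([.529,.1216]);o=kn-.035*ex-.018*ey;print('origin',o)
for n,p in(('post',(.035,.09)),('slot',(.035,.062)),('stop',(.085,0)),('vF',(.068,0)),('vB',(-.045,0))):print(n,o+p[0]*ex+p[1]*ey)
E
```

```text
post [0.5409 0.1932 0.0466] 0.0002
knobtop [0.53   0.1213 0.0889] 0.0003
horn+ [0.5519 0.1631 0.0682] 0.0005
horn- [0.5245 0.1667 0.0702] 0.0001
stopL [0.5887 0.1178 0.0657] 0.0046
stopR [0.5845 0.0741 0.0665] 0.0025
veeB_Ltop [0.4559 0.1378 0.0471] 0.0007
veeB_Rtop [0.4492 0.0933 0.0475] 0.0013
(array([265.21111111, 233.26666667]), 90) 260 270 228 238
(array([376.8951049 , 265.98601399]), 143) 372 382 258 277
origin [0.49218733 0.10767782]
post [0.53715063 0.19313717]
slot [0.53398094 0.16531716]
stop [0.57664093 0.09805555]
vF [0.55975021 0.09998   ]
vB [0.44747659 0.11277196]
```

```bash
cat >> h.py <<'E'
O=np.array([.4955,.108]);YAW=np.radians(-7)
def fx(x,y):
    c,s=np.cos(YAW),np.sin(YAW); return O+[c*x-s*y,s*x+c*y]
def pose():
    s=manip.sense();M=R.from_quat(s['tool_rot']).as_matrix();return s,M
def goal(p,zdeg):
    s,M=pose();d=M.T@(np.array(p)-s['tcp_pos'])*100
    cur=np.degrees(np.arctan2(M[1,2],M[0,2]));t=-(zdeg-cur+180)%360
    t=((cur-zdeg+180)%360)-180
    print('shift',d.round(2),'turn',round(np.radians(t),3))
E
python3 -c "
from h import *
goal([.530,.1213,.2],-7)"
```

```text
shift [ 42.02   3.08 -27.91] turn 1.23
```

```bash
python3 -m jog '[[[42,3,-27.9],1.23],[[42,3,-27.9],1.23],[[42,3,-27.9],1.23],[[42,3,-27.9],1.23],[[42,3,-27.9],1.23],[[42,3,-27.9],1.23],[[42,3,-27.9],1.23],[[42,3,-27.9],1.23],[[42,3,-27.9],1.23],[[42,3,-27.9],1.23],[[42,3,-27.9],1.23],[[42,3,-27.9],1.23],[[42,3,-27.9],1.23],[[42,3,-27.9],1.23],[[42,3,-27.9],1.23],[[42,3,-27.9],1.23]]' 5 40
python3 -c "
from h import *
s,M=pose();print(M.round(3),s['q'],s['qd'].round(3) if hasattr(s['qd'],'round') else s['qd'],s['force'])
goal([.530,.1213,.1],-7)
goal([.530,.1213,.05],-7)"
```

```text
t: 1.43
tcp_pos: [0.529, 0.1232, 0.201]
tool_rot: [-0.469, 0.53, -0.529, 0.469]
force: [0.2, 0.3, 0.1]
finger_gap: 0.587
[[-0.121 -0.002  0.993]
 [-0.993  0.    -0.121]
 [-0.    -1.    -0.002]] [2.27530748e-02 4.57951704e-01 1.66974931e+00 5.51389758e-04
 1.01560654e+00 1.43373099e-01] [ 0.018 -0.009  0.002 -0.002 -0.002 -0.002] [0.17602404 0.3031997  0.11666091]
shift [ 0.18 10.1   0.14] turn 0.001
shift [ 0.18 15.1   0.15] turn 0.001
```

```bash
python3 -m jog '[[[0.2,3,0.1],0],[[0.2,6,0.1],0],[[0.2,8.5,0.1],0],[[0.2,10.5,0.1],0],[[0.2,12,0.1],0],[[0.2,13,0.1],0],[[0.2,14,0.1],0],[[0.2,15,0.1],0],[[0.2,15,0.1],0],[[0.2,15,0.1],0]]' 5 40
python3 - <<'E'
from h import *
a=snap('scene');b=snap('top')
import cv2
r=lambda im,x0,x1,y0,y1,k:cv2.resize(im[y0:y1,x0:x1,::-1],None,fx=k,fy=k,interpolation=cv2.INTER_CUBIC)
cv2.imwrite('pics/e.png',np.hstack([r(a['frame'],330,440,220,320,4),r(b['frame'],220,310,195,295,4)]))
E
```

```text
t: 2.27
tcp_pos: [0.5309, 0.1204, 0.0512]
tool_rot: [-0.469, 0.529, -0.529, 0.469]
force: [-0.1, -0.1, 0.6]
finger_gap: 0.589
```

View pics/e.png

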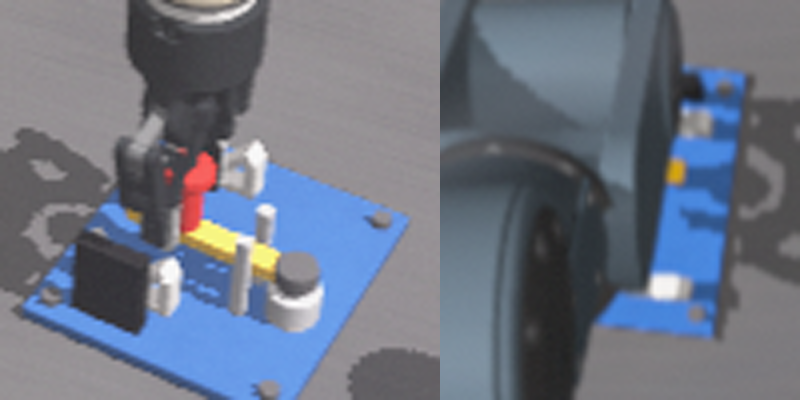

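```bash
python3 -m jog '[[[0,0,0],0],[[0,0,0],0],[[0,0,0],0],[[0,0,0],0],[[0,0,0],0],[[0,0,0],0],[[0,0,0],0]]' 1 50; python3 -c "
from h import *
s,M=pose();print(s['force'],s['tcp_pos'])
goal([.530,.1213,.1],-7)"
```

```text
t: 2.95
tcp_pos: [0.5313, 0.1196, 0.0517]
tool_rot: [0.469, -0.529, 0.53, -0.469]
force: [-0.2, -3.7, 6.0]
finger_gap: 0.327
[-0.22880854 -3.6566948   5.95367327] [0.53131807 0.11963524 0.05170721]
shift [-0.15 -4.83 -0.15] turn 0.0
```

```bash
python3 -m jog '[[[0,0,0],0],[[0,0,0],0]]' ; python3 - <<'E'
from h import *
a=snap('scene')
r=lambda im,x0,x1,y0,y1,k:cv2.resize(im[y0:y1,x0:x1,::-1],None,fx=k,fy=k,interpolation=cv2.INTER_CUBIC)
cv2.imwrite('pics/f.png',r(a['frame'],340,420,225,305,6))
E
```

```text
t: 3.12
tcp_pos: [0.5313, 0.1196, 0.0516]
tool_rot: [0.469, -0.529, 0.53, -0.469]
force: [-0.2, -3.4, 6.1]
finger_gap: 0.326
```

View pics/f.png

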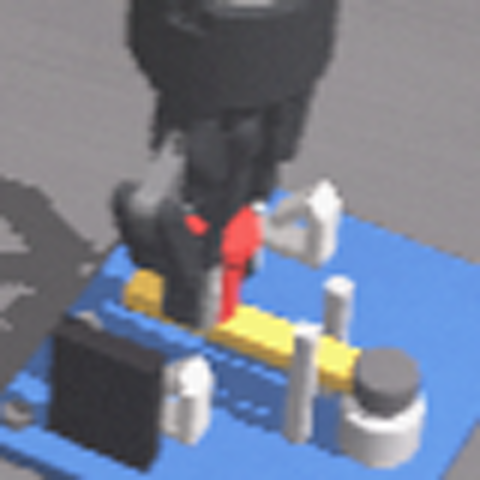

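```bash
python3 - <<'E'
from h import *
import pickle
a,b=pickle.load(open('ab.pkl','rb'))
s,M=pose();print(s['ft_torque'],s['force'])
for P in(s['tcp_pos'],s['tcp_pos']-M[:,1]*.0187,[.53,.1213,.046],[.53,.1213,.068],[.53,.1213,.091]):
    p=proj(a,P);print(P,p,(p-[340,225])*6, (p-[330,240])*5,(proj(b,P)-[225,200])*5)
E
```

```text
[-0.48561031  0.11312232  0.0549385 ] [-1.16289225 -3.58974201  5.0498046 ]
[0.53127017 0.11959239 0.0516177 ] [375.14067441 273.30439703] [210.84404648 289.82638217] [225.70337207 166.52198514] [214.00070126 174.25588891]
[0.53125954 0.11960174 0.07031769] [375.59767203 267.55214083] [213.58603217 255.312845  ] [227.98836014 137.76070417] [209.51746029 169.08987934]
[0.53, 0.1213, 0.046] [375.88692089 274.87149242] [215.32152531 299.22895455] [229.43460443 174.35746212] [212.09763921 178.12964073]
[0.53, 0.1213, 0.068] [376.42547944 268.13251877] [218.55287662 258.79511262] [232.12739718 140.66259385] [206.81886233 172.11102701]
[0.53, 0.1213, 0.091] [377.00165796 260.92908156] [222.00994776 215.57448935] [235.0082898  104.64540779] [201.08854002 165.57662711]
```

```bash
python3 -m jog '[[[0,0,0],0],[[0,0,0],0],[[0,0,0],0],[[-0.2,0.2,-0.1],0],[[-0.2,0.35,-0.1],0],[[-0.2,0.35,-0.1],0],[[-0.2,0.35,-0.1],0]]' 4.5 50
python3 -m jog '[[[0,0,0],0],[[0,0,0],0],[[0,0,0],0],[[0,0,0],0],[[0,0,0],0],[[0,0,0],0],[[0,0,0],0],[[0,0,0],0]]' 1 40
```

```text
t: 3.75
tcp_pos: [0.53, 0.1222, 0.0475]
tool_rot: [-0.469, 0.53, -0.529, 0.468]
force: [0.8, 1.1, -0.3]
finger_gap: 0.528
t: 4.42
tcp_pos: [0.5303, 0.1221, 0.0479]
tool_rot: [0.469, -0.529, 0.53, -0.469]
force: [0.6, 0.5, 0.8]
finger_gap: 0.321
```

```bash
python3 -m jog '[[[0,0,0],0],[[0,0,0],0],[[0,0.2,0],0],[[0,0.4,0],0],[[0,0.5,0],0],[[0,0.5,0],0]]' 3.6 50
python3 -m jog '[[[0,0,0],0],[[0,0,0],0],[[0,0,0],0],[[0,0,0],0],[[0,0,0],0],[[0,0,0],0],[[0,0,0],0]]' 0.8 40
```

```text
t: 4.92
tcp_pos: [0.53, 0.1221, 0.0424]
tool_rot: [-0.469, 0.53, -0.529, 0.468]
force: [0.0, -1.0, 0.5]
finger_gap: 0.419
t: 5.5
tcp_pos: [0.5302, 0.1221, 0.0428]
tool_rot: [-0.469, 0.53, -0.53, 0.469]
force: [-0.3, -0.4, -1.4]
finger_gap: 0.293
```

```bash
python3 -m jog '[[[0,0,0],0],[[0,0,0],0],[[0,0,0],0]]'; python3 - <<'E'
from h import *
a=snap('scene')
s,M=pose();print(s['ft_torque'],s['finger_gap'])
r=lambda im,x0,x1,y0,y1,k:cv2.resize(im[y0:y1,x0:x1,::-1],None,fx=k,fy=k,interpolation=cv2.INTER_CUBIC)
cv2.imwrite('pics/g.png',r(a['frame'],350,410,225,295,8))
E
```

```text
t: 5.75
tcp_pos: [0.5302, 0.1221, 0.0428]
tool_rot: [-0.469, 0.53, -0.53, 0.469]
force: [-0.4, 1.2, 0.2]
finger_gap: 0.296
[0.0630401  0.07650123 0.02110028] 0.2968621825726997
```

View pics/g.png

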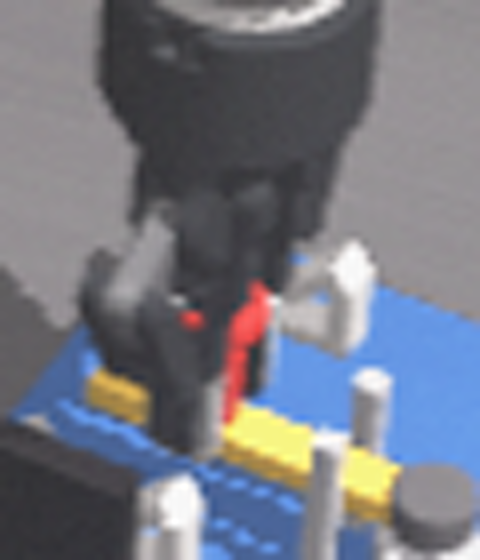

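```bash
python3 -m jog '[[[0,0,0],0],[[0,0,0],0],[[0,0.15,0],0],[[0,0.3,0],0],[[0,0.3,0],0]]' 3.3 40
python3 -m jog '[[[0,0,0],0],[[0,0,0],0],[[0,0,0],0],[[0,0,0],0],[[0,0,0],0],[[0,0,0],0],[[0,0,0],0]]' 0.8 40
```

```text
t: 6.22
tcp_pos: [0.5301, 0.1221, 0.0395]
tool_rot: [-0.469, 0.53, -0.529, 0.468]
force: [0.2, 0.0, 0.1]
finger_gap: 0.389
t: 6.8
tcp_pos: [0.5302, 0.1221, 0.0398]
tool_rot: [-0.469, 0.53, -0.53, 0.469]
force: [-0.9, -0.3, 0.3]
finger_gap: 0.293
```

```bash
python3 -m jog '[[[0,0,0],0],[[0,-0.2,0],0],[[0,-0.5,0],0],[[0,-0.8,0],0],[[0,-1,0],0],[[0,-1,0],0]]' 0.8 60; python3 - <<'E'
from h import *
a=snap('scene')
s,M=pose();print(s['force'],s['ft_torque'],s['finger_gap'])
r=lambda im,x0,x1,y0,y1,k:cv2.resize(im[y0:y1,x0:x1,::-1],None,fx=k,fy=k,interpolation=cv2.INTER_CUBIC)
cv2.imwrite('pics/i.png',r(a['frame'],350,410,225,295,8))
E
```

```text
t: 7.3
tcp_pos: [0.5302, 0.1224, 0.0501]
tool_rot: [-0.468, 0.53, -0.529, 0.469]
force: [0.6, 3.6, -5.3]
finger_gap: 0.284
[-0.62465366  3.39331283 -6.0346422 ] [ 0.46608501 -0.09520646 -0.02892101] 0.28298001568845527
```

View pics/i.png

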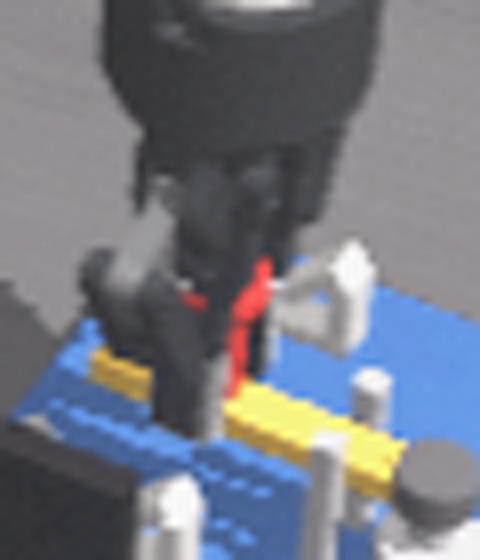

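```bash
python3 -m jog '[[[0,-0.4,0],0],[[0,-0.9,0],0],[[0,-1.4,0],0],[[0,-1.9,0],0],[[0,-2.4,0],0],[[0,-2.9,0],0],[[0,-3.3,0],0],[[0,-3.5,0],0],[[0,-3.5,0],0]]' 0.8 60; python3 - <<'E'
from h import *
s,M=pose();print(s['force'],s['ft_torque'],s['tcp_pos'])
# arc: knob relative post; from fixture swing 0 to 1.52
post=s['tcp_pos'][:2]+.072*np.array([np.sin(-YAW),np.cos(YAW)])
print('post',post,fx(.035,.09))
# in tool frame: tool x,z at start; swing th CCW
v0=s['tcp_pos'][:2]-post
for th in np.arange(.12,1.6,.12):
    c,n=np.cos(th),np.sin(th);v=np.array([c*v0[0]-n*v0[1],n*v0[0]+c*v0[1]])
    d=M.T@np.r_[v-v0,0]*100;print([[round(x,1) for x in d],round(-th,2)],end=',')
a=snap('scene');r=lambda im,x0,x1,y0,y1,k:cv2.resize(im[y0:y1,x0:x1,::-1],None,fx=k,fy=k,interpolation=cv2.INTER_CUBIC)
cv2.imwrite('pics/j.png',r(a['frame'],350,410,225,295,8))
E
```

```text
t: 8.1
tcp_pos: [0.5301, 0.1225, 0.0853]
tool_rot: [-0.468, 0.53, -0.529, 0.469]
force: [1.4, 4.9, -8.2]
finger_gap: 0.284
[ 1.36271447  4.91500585 -8.15669879] [ 0.60070165 -0.13500556 -0.04437725] [0.53007986 0.12247984 0.08528669]
post [0.53885446 0.19394316] [0.54120736 0.19306373]
[[np.float64(-0.1), np.float64(0.0), np.float64(0.9)], np.float64(-0.12)],[[np.float64(-0.2), np.float64(0.0), np.float64(1.7)], np.float64(-0.24)],[[np.float64(-0.5), np.float64(0.0), np.float64(2.5)], np.float64(-0.36)],[[np.float64(-0.8), np.float64(0.0), np.float64(3.3)], np.float64(-0.48)],[[np.float64(-1.3), np.float64(0.0), np.float64(4.1)], np.float64(-0.6)],[[np.float64(-1.8), np.float64(0.0), np.float64(4.7)], np.float64(-0.72)],[[np.float64(-2.4), np.float64(0.0), np.float64(5.4)], np.float64(-0.84)],[[np.float64(-3.1), np.float64(0.0), np.float64(5.9)], np.float64(-0.96)],[[np.float64(-3.8), np.float64(0.0), np.float64(6.4)], np.float64(-1.08)],[[np.float64(-4.6), np.float64(0.0), np.float64(6.7)], np.float64(-1.2)],[[np.float64(-5.4), np.float64(0.0), np.float64(7.0)], np.float64(-1.32)],[[np.float64(-6.3), np.float64(0.0), np.float64(7.1)], np.float64(-1.44)],[[np.float64(-7.1), np.float64(0.0), np.float64(7.2)], np.float64(-1.56)],
```

View pics/j.png

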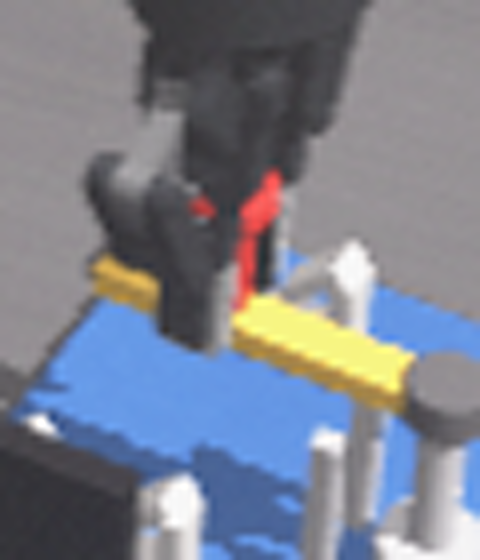

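```bash
python3 -m jog '[[[0,0,0.4],-0.06],[[-0.1,0,0.9],-0.12],[[-0.2,0,1.7],-0.24],[[-0.5,0,2.5],-0.36],[[-0.8,0,3.3],-0.48],[[-1.3,0,4.1],-0.6],[[-1.8,0,4.7],-0.72],[[-2.4,0,5.4],-0.84],[[-3.1,0,5.9],-0.96],[[-3.8,0,6.4],-1.08],[[-4.6,0,6.7],-1.2],[[-5.4,0,7.0],-1.32],[[-6.3,0,7.1],-1.44],[[-6.8,0,7.15],-1.52],[[-6.8,0,7.15],-1.52],[[-6.8,0,7.15],-1.52]]'
```

```text
t: 9.48
tcp_pos: [0.609, 0.1809, 0.0843]
tool_rot: [0.704, -0.062, 0.061, -0.704]
force: [0.2, 3.1, -7.9]
finger_gap: 0.285
```

```bash
python3 -m jog '[[[0,0.3,0],0],[[0,0.7,0],0],[[0,1.1,0],0],[[0,1.5,0],0],[[0,1.9,0],0],[[0,2.3,0],0],[[0,2.7,0],0],[[0,3.1,0],0],[[0,3.5,0],0],[[0,3.8,0],0],[[0,4.1,0],0],[[0,4.3,0],0],[[0,4.4,0],0],[[0,4.45,0],0],[[0,4.5,0],0],[[0,4.5,0],0]]'
```

```text
t: 10.82
tcp_pos: [0.6098, 0.1808, 0.0403]
tool_rot: [0.705, -0.061, 0.061, -0.704]
force: [0.1, 2.1, -2.2]
finger_gap: 0.28
```

```bash
python3 -m jog '[[[0,0.1,0],0],[[0,0.2,0],0],[[0,0.2,0],0]]'
python3 -m jog '[[[0,0,0],0],[[0,0,0],0],[[0,0,0],0],[[0,0,0],0],[[0,-1,0],0],[[0,-3,0],0],[[0,-6,0],0],[[0,-10,0],0],[[0,-13,0],0],[[0,-13,0],0]]' 4.8
python3 -c "
from h import *
goal([.5212,-.2347,.15],100.2)"
```

```text
t: 11.07
tcp_pos: [0.6107, 0.1808, 0.039]
tool_rot: [-0.704, 0.06, -0.062, 0.705]
force: [-0.1, 1.6, 3.7]
finger_gap: 0.283
t: 11.9
tcp_pos: [0.6141, 0.1815, 0.1758]
tool_rot: [-0.704, 0.056, -0.066, 0.705]
force: [1.7, -0.7, 1.1]
finger_gap: 0.562
shift [ -2.05   2.39 -42.61] turn -0.35
```

```bash
python3 -m jog '[[[-2,0,-42.6],-0.35],[[-2,0,-42.6],-0.35],[[-2,0,-42.6],-0.35],[[-2,0,-42.6],-0.35],[[-2,0,-42.6],-0.35],[[-2,0,-42.6],-0.35],[[-2,0,-42.6],-0.35],[[-2,0,-42.6],-0.35],[[-2,0,-42.6],-0.35],[[-2,0,-42.6],-0.35],[[-2,0,-42.6],-0.35],[[-2,0,-42.6],-0.35],[[-2,0,-42.6],-0.35],[[-2,0,-42.6],-0.35],[[-2,0,-42.6],-0.35],[[-2,0,-42.6],-0.35]]' 8.5
python3 - <<'E'
from m import *
goal([.5212,-.2347,.027],100.2)
b2=snap('top');a2=snap('scene');pickle.dump((a2,b2),open('ab2.pkl','wb'))
cv2.imwrite('pics/k.png',np.hstack([cv2.resize(a2['frame'][210:330,300:440,::-1],None,fx=3,fy=3,interpolation=2),cv2.resize(b2['frame'][190:290,220:320,::-1],(360,360),interpolation=2)]))
E
```

```text
t: 13.23
tcp_pos: [0.5168, -0.2335, 0.1678]
tool_rot: [-0.704, -0.063, 0.064, 0.704]
force: [-0.7, 0.2, 0.0]
finger_gap: 0.994
shift [ 0.41 14.08 -0.21] turn 0.002
```

View pics/k.png

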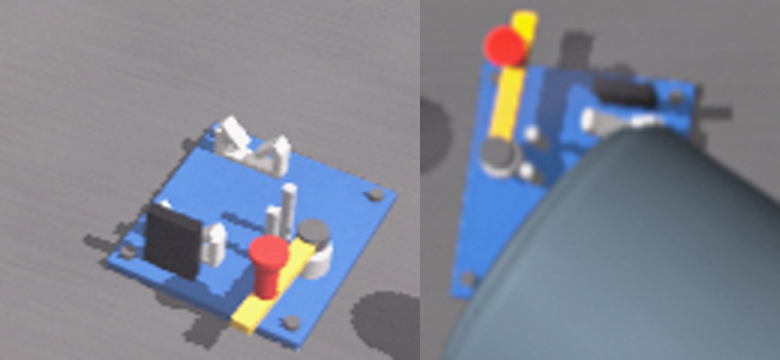

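```bash
python3 -m jog '[[[0.4,3,-0.2],0],[[0.4,6,-0.2],0],[[0.4,9,-0.2],0],[[0.4,11,-0.2],0],[[0.4,12.5,-0.2],0],[[0.4,13.5,-0.2],0],[[0.4,14,-0.2],0],[[0.4,14,-0.2],0],[[0.4,14,-0.2],0]]' 8.5 30
python3 -m jog '[[[0,0,0],0],[[0,0,0],0],[[0,0,0],0],[[0,0,0],0],[[0,0,0],0],[[0,0,0],0],[[0,0,0],0],[[0,0,0],0],[[0,0,0],0]]' 2.5 30
```

```text
t: 14.08
tcp_pos: [0.5213, -0.2367, 0.0283]
tool_rot: [0.705, 0.063, -0.062, -0.704]
force: [0.0, 0.8, -0.3]
finger_gap: 0.997
t: 14.83
tcp_pos: [0.5206, -0.2349, 0.0288]
tool_rot: [-0.704, -0.062, 0.062, 0.705]
force: [0.4, 5.2, 6.0]
finger_gap: 0.46
```

```bash
python3 -m jog '[[[0,0,0.1],0],[[0,-0.5,0.15],0],[[0,-1.5,0.15],0],[[0,-3,0.15],0],[[0,-6,0.15],0],[[0,-9,0.15],0],[[0,-11,0.15],0],[[0,-11,0.15],0]]' 2.5 60
python3 - <<'E'
from h import *
s,M=pose();print(s['force'],s['finger_gap'])
goal([*fx(-.014,0),.13],83)
E
```

```text
t: 15.5
tcp_pos: [0.523, -0.2369, 0.1424]
tool_rot: [0.706, 0.065, -0.06, -0.702]
force: [1.5, -0.4, -5.5]
finger_gap: 0.452
[ 1.47170826 -0.36839748 -5.46261223] 0.4521829097493816
shift [ 2.03  1.02 34.85] turn 0.299
```

```bash
python3 -m jog '[[[0,0,1],0],[[0.2,0,3],0.02],[[0.5,0,6],0.06],[[0.8,0,10],0.1],[[1,0,14],0.14],[[1.3,0,18],0.18],[[1.5,0,22],0.22],[[1.7,0,26],0.26],[[1.8,0,29],0.28],[[2,0,32],0.3],[[2,0,34],0.3],[[2,0,34.8],0.3],[[2,0,34.8],0.3],[[2,0,34.8],0.3],[[2,0,34.8],0.3],[[2,0,34.8],0.3]]'
python3 - <<'E'
from h import *
import pickle
s,M=pose();print(s['force'],s['finger_gap'],M.round(3))
goal([*fx(-.014,0),.06],83)
a2=snap('scene')
cv2.imwrite('pics/l.png',cv2.resize(a2['frame'][180:330,310:440,::-1],None,fx=4,fy=4,interpolation=2))
E
```

```text
t: 16.83
tcp_pos: [0.4791, 0.1098, 0.1375]
tool_rot: [0.706, -0.044, 0.044, -0.706]
force: [-0.4, -0.2, -5.5]
finger_gap: 0.446
[-0.42512325 -0.22608539 -5.49610759] 0.44607488986797683 [[ 0.992 -0.001  0.124]
 [-0.124 -0.     0.992]
 [-0.    -1.    -0.   ]]
shift [0.25 7.75 0.03] turn -0.002
```

View pics/l.png

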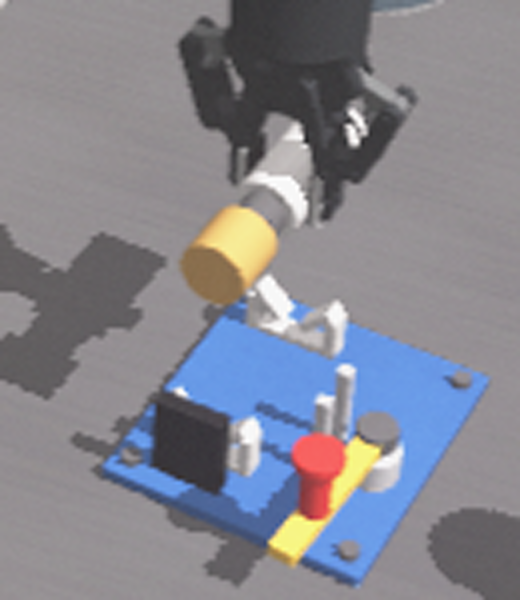

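```bash
python3 - <<'E'
from m import *
s,M=pose();g=s['tcp_pos']-M[:,1]*.0187
P=g+M[:,0]*(.0907);print('face pred',proj(a,P),'head z',g[2])
for dz in(-.01,.01):print(proj(a,P+[0,0,dz]))
a2=snap('scene');b2=snap('top')
m=mask(a2,(15,120,60),(28,255,255),(345,390,220,260));v,u=np.nonzero(m);print(cen(m),u.min(),u.max(),v.min(),v.max())
Q=g+M[:,0]*.0717;print('gold mid pred',proj(a,Q),'top',proj(b,Q))
m=mask(b2,(15,120,60),(28,255,255),(250,310,190,260));print(cen(m))
E
```

```text
face pred [362.54498173 247.65839141] head z 0.15629344257201427
[362.35552588 251.03502303]
[362.73652337 244.2461085 ]
(array([367.23684211, 241.19736842]), 76) 358 377 232 252
gold mid pred [366.69708928 242.65254356] top [270.22606129 220.87193947]
(array([250.47368421, 197.47368421]), 19)
```

```bash
python3 -m jog '[[[0.1,1.5,0],0],[[0.25,3.5,0],0],[[0.25,5.5,0],0],[[0.25,7,0],0],[[0.25,8,0],0],[[0.25,8.8,0],0],[[0.25,9.3,0],0],[[0.25,9.5,0],0],[[0.25,9.5,0],0],[[0.25,9.5,0],0]]'
python3 - <<'E'
from h import *
s,M=pose();print(s['force'],s['ft_torque'])
goal([*fx(-.014,0),.0335],83)
E
```

```text
t: 17.82
tcp_pos: [0.4819, 0.1106, 0.0433]
tool_rot: [-0.706, 0.043, -0.044, 0.706]
force: [0.3, -0.6, -4.7]
finger_gap: 0.447
[ 0.34913945 -0.63891382 -4.66371003] [-0.03382419  0.06152385  0.0103551 ]
shift [-0.02  0.98 -0.1 ] turn -0.001
```

Free so far (−4.7 N = weight). Down the last centimetre in small steps.

```bash
python3 -m jog '[[[0,0.2,-0.05],0],[[0,0.4,-0.1],0],[[0,0.5,-0.1],0],[[0,0.6,-0.1],0],[[0,0.6,-0.1],0]]'
python3 -m jog '[[[0,0.1,0],0],[[0,0.2,0],0],[[0,0.2,0],0]]'
```

```text
t: 18.23
tcp_pos: [0.4812, 0.1097, 0.0367]
tool_rot: [0.706, -0.043, 0.043, -0.706]
force: [0.7, -0.4, -4.7]
finger_gap: 0.445
t: 18.48
tcp_pos: [0.4813, 0.1097, 0.0347]
tool_rot: [-0.706, 0.043, -0.043, 0.706]
force: [-0.1, 0.4, -3.5]
finger_gap: 0.448
```

```bash
python3 -m jog '[[[0,0.1,0],0],[[0,0.1,0],0]]'
python3 -m jog '[[[0,0.1,0],0],[[0,0.1,0],0]]';python3 -c "
from h import *
print(manip.sense()['ft_torque'])"
```

```text
t: 18.65
tcp_pos: [0.4814, 0.1098, 0.0342]
tool_rot: [-0.706, 0.043, -0.044, 0.706]
force: [-0.4, 2.0, 0.9]
finger_gap: 0.449
t: 18.82
tcp_pos: [0.4815, 0.1098, 0.0341]
tool_rot: [-0.706, 0.043, -0.044, 0.706]
force: [-2.1, 1.4, 8.2]
finger_gap: 0.447
[0.16663815 0.36911254 0.11165226]
```

```bash
python3 -m jog '[[[0,-0.1,0],0],[[0,-0.1,0],0],[[0,-0.1,0],0],[[0,-0.1,0],0]]' 5
python3 -m jog '[[[0,0,0],0],[[0,0,0],0],[[0,0,0],0],[[0,0,0],0]]' 2.5 30; python3 -c "
from h import *
print(manip.sense()['ft_torque']);goal([*fx(-.006,0),.0345],83)"
```

```text
t: 19.15
tcp_pos: [0.4816, 0.1096, 0.0339]
tool_rot: [0.706, -0.043, 0.044, -0.706]
force: [0.8, -0.1, -0.3]
finger_gap: 0.59
t: 19.48
tcp_pos: [0.4815, 0.1099, 0.0339]
tool_rot: [-0.706, 0.043, -0.044, 0.706]
force: [0.7, 2.5, 3.2]
finger_gap: 0.458
[ 0.49252487 -0.01945344  0.07487592]
shift [ 0.81 -0.05 -0.02] turn -0.001
```

```bash
python3 -m jog '[[[0.1,-0.05,0],0],[[0.2,-0.05,0],0],[[0.3,-0.05,0],0],[[0.4,-0.05,0],0]]'
python3 -m jog '[[[0.1,0,0],0],[[0.2,0,0],0]]'
python3 -c "
from h import *
s,M=pose();print(M.T@s['force'])"
```

```text
t: 19.82
tcp_pos: [0.4814, 0.1099, 0.034]
tool_rot: [-0.706, 0.046, -0.041, 0.706]
force: [-6.2, 6.3, 5.9]
finger_gap: 0.456
t: 19.98
tcp_pos: [0.4814, 0.1099, 0.0339]
tool_rot: [-0.706, 0.048, -0.039, 0.706]
force: [-9.3, 6.8, 8.1]
finger_gap: 0.458
[-10.1187149   -7.99184762   5.5769744 ]
```

```bash
python3 -m jog '[[[0,-0.1,0.1],0],[[0,-0.15,0.15],0],[[0,-0.15,0.15],0]]'
python3 -m jog '[[[0.1,0,0],0],[[0.2,0,0],0],[[0.2,0,0],0]]'
python3 -c "
from h import *
s,M=pose();print(M.T@s['force'],s['ft_torque'])"
```

```text
t: 20.23
tcp_pos: [0.4875, 0.1101, 0.0353]
tool_rot: [0.706, -0.043, 0.043, -0.706]
force: [0.4, -0.4, -5.3]
finger_gap: 0.457
t: 20.48
tcp_pos: [0.4902, 0.1099, 0.0356]
tool_rot: [0.706, -0.043, 0.044, -0.706]
force: [-1.0, -0.0, -5.2]
finger_gap: 0.457
[-0.96938744  5.23333454 -0.1254586 ] [-0.00570832  0.06974062 -0.08725555]
```

```bash
python3 -m jog '[[[0,0.05,0],0],[[0.1,0.08,0],0],[[0.1,0.08,0],0]]'
python3 -m jog '[[[0.1,0,0],0],[[0.2,0,0],0],[[0.2,0,0],0]]'
python3 -c "
from h import *
s,M=pose();print(M.T@s['force'],s['ft_torque'])"
```

```text
t: 20.73
tcp_pos: [0.4901, 0.1099, 0.0349]
tool_rot: [0.706, -0.044, 0.043, -0.706]
force: [-0.5, -1.5, -4.6]
finger_gap: 0.456
t: 20.98
tcp_pos: [0.4911, 0.1098, 0.0349]
tool_rot: [0.706, -0.044, 0.042, -0.706]
force: [-4.7, -1.3, -1.7]
finger_gap: 0.457
[-4.54428212  1.67038855 -1.89582481] [-0.20216228  0.48739057 -0.00875481]
```

```bash
python3 -m jog '[[[0.1,0,0],0],[[0.2,0,0],0],[[0.2,0,0],0],[[0.2,0,0],0]]'
python3 -m jog '[[[0.1,0,0],0],[[0.2,0,0],0],[[0.2,0,0],0]]'
python3 -c "
from h import *
s,M=pose();print(M.T@s['force'],s['ft_torque'])"
```

```text
t: 21.32
tcp_pos: [0.491, 0.1097, 0.0348]
tool_rot: [0.706, -0.046, 0.041, -0.706]
force: [-6.4, -0.7, -0.6]
finger_gap: 0.46
t: 21.57
tcp_pos: [0.491, 0.1097, 0.0348]
tool_rot: [0.706, -0.047, 0.039, -0.706]
force: [-10.5, 0.2, 2.5]
finger_gap: 0.458
[-10.52234189  -2.39476424  -1.0757886 ] [0.0015928  1.37060347 0.0444921 ]
```

```bash
python3 -m jog '[[[0.05,-0.05,0],0],[[0.1,-0.07,0],0],[[0.1,-0.07,0],0],[[0.1,-0.07,0],0],[[0.1,-0.07,0],0],[[0.1,-0.07,0],0],[[0.1,-0.07,0],0],[[0.1,-0.07,0],0],[[0.1,-0.07,0],0]]'
python3 - <<'E'
from m import *
s,M=pose();print(M.T@s['force'],s['ft_torque'])
a2=snap('scene')
cv2.imwrite('pics/n.png',cv2.resize(a2['frame'][220:330,330:440,::-1],None,fx=5,fy=5,interpolation=2))
E
```

```text
t: 22.32
tcp_pos: [0.491, 0.1097, 0.0348]
tool_rot: [0.706, -0.048, 0.039, -0.706]
force: [-10.3, -0.1, -1.7]
finger_gap: 0.457
[-10.19647857   1.84445507  -1.35783324] [ 0.09349107  1.38599168 -0.03493901]
```

View pics/n.png

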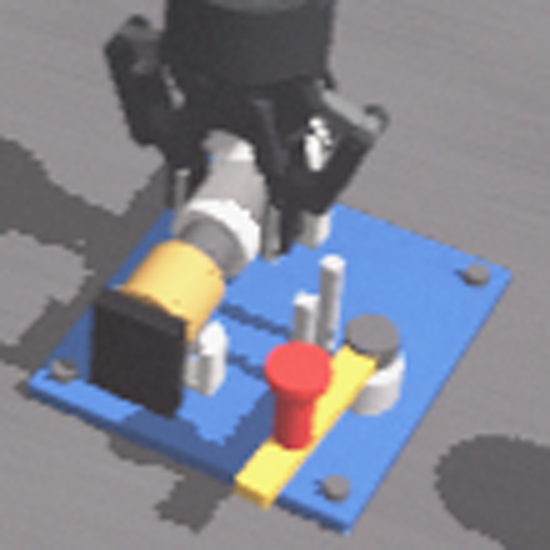

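```bash
python3 -m jog '[[[-0.2,0,0],0],[[-0.4,0,0],0],[[-0.55,0,0],0],[[-0.55,0,0],0]]'
python3 -m jog '[[[0,0,0],0],[[0,0,0],0],[[0,0,0],0],[[0,0,0],0],[[0,0,0],0]]' 7
python3 -m jog '[[[0,-1,0],0],[[0,-3,0],0],[[0,-6,0],0],[[0,-9,0],0],[[0,-12,0],0],[[0,-14,0],0],[[0,-14,0],0],[[0,-14,0],0]]' 5
python3 -c "
from h import *
goal([.6107,.1808,.17],80)
s,M=pose();print(M.round(3))"
```

```text
t: 22.7
tcp_pos: [0.491, 0.1099, 0.0355]
tool_rot: [0.706, -0.044, 0.043, -0.706]
force: [-3.9, -0.2, -5.7]
finger_gap: 0.46
t: 23.12
tcp_pos: [0.4931, 0.1099, 0.0362]
tool_rot: [-0.706, 0.042, -0.044, 0.706]
force: [-0.0, 0.3, -0.8]
finger_gap: 0.821
t: 23.78
tcp_pos: [0.4927, 0.1099, 0.1776]
tool_rot: [-0.706, 0.042, -0.045, 0.706]
force: [-0.1, -0.1, -0.3]
finger_gap: 0.581
shift [10.84  0.81  8.48] turn 0.052
[[ 0.992  0.004  0.122]
 [-0.122 -0.     0.992]
 [ 0.004 -1.     0.001]]
```

```bash
python3 -m jog '[[[3,0,2.4],0.02],[[6,0,4.8],0.05],[[9,0,7.2],0.05],[[10.8,0,8.5],0.05],[[10.8,0,8.5],0.05],[[10.8,0,8.5],0.05],[[10.8,0,8.5],0.05]]' 5 40
python3 - <<'E'
from m import *
goal([.6107,.1808,.044],80)
s,M=pose()
a2=snap('scene');b2=snap('top')
for s_,box in((b2,(230,280,185,230)),(a2,(375,405,280,320))):
    m=mask(s_,(0,150,100),(6,255,255),box)|mask(s_,(172,150,100),(180,255,255),box);print(cen(m) if m.any() else None)
for z in(.068,.091):print(proj(a2,[.6107,.1808,z]),proj(b2,[.6107,.1808,z]))
E
```

```text
t: 24.37
tcp_pos: [0.6074, 0.1806, 0.1739]
tool_rot: [0.705, -0.063, 0.059, -0.704]
force: [0.3, -0.3, -0.8]
finger_gap: 0.584
shift [ 0.38 12.99  0.1 ] turn 0.002
(array([243.1627907 , 202.93023256]), 86)
(array([389.25   , 297.14375]), 160)
[389.19211554 299.74411313] [244.63785229 204.4477706 ]
[389.95548098 292.49436962] [243.08867526 202.57526278]
```

```bash
python3 -m jog '[[[0.35,3,0.1],0],[[0.35,6,0.1],0],[[0.35,8,0.1],0],[[0.35,9.5,0.1],0],[[0.35,11,0.1],0],[[0.35,12,0.1],0],[[0.35,12.7,0.1],0],[[0.35,13,0.1],0],[[0.35,13,0.1],0]]' 4.6 40
python3 -m jog '[[[0,0,0],0],[[0,0,0],0],[[0,0,0],0],[[0,0,0],0],[[0,0,0],0],[[0,0,0],0],[[0,0,0],0],[[0,0,0],0]]' 0.8 60
```

```text
t: 25.22
tcp_pos: [0.6127, 0.1811, 0.0455]
tool_rot: [0.705, -0.061, 0.061, -0.704]
force: [-0.2, 0.1, 0.9]
finger_gap: 0.539
t: 25.88
tcp_pos: [0.614, 0.1814, 0.0463]
tool_rot: [-0.704, 0.06, -0.062, 0.705]
force: [0.9, -1.3, 2.6]
finger_gap: 0.307
```

```bash
python3 -m jog '[[[0,0,0],0],[[0,0,0],0],[[-0.1,0.2,0],0],[[-0.2,0.25,0],0],[[-0.2,0.25,0],0]]' 3.8 40
python3 -m jog '[[[0,0,0],0],[[0,0,0],0],[[0,0,0],0],[[0,0,0],0],[[0,0,0],0],[[0,0,0],0],[[0,0,0],0]]' 0.8 60
```

```text
t: 26.3
tcp_pos: [0.6101, 0.1818, 0.0425]
tool_rot: [0.705, -0.062, 0.06, -0.704]
force: [-0.7, -0.1, 0.2]
finger_gap: 0.446
t: 26.88
tcp_pos: [0.6107, 0.1818, 0.043]
tool_rot: [0.704, -0.061, 0.061, -0.704]
force: [-1.8, 1.0, -2.1]
finger_gap: 0.285
```

```bash
python3 -m jog '[[[0,-0.2,0],0],[[0,-0.6,0],0],[[0,-1,0],0],[[0,-1.5,0],0],[[0,-2,0],0],[[0,-2.5,0],0],[[0,-3,0],0],[[0,-3.5,0],0],[[0,-4,0],0],[[0,-4.4,0],0],[[0,-4.7,0],0],[[0,-4.8,0],0],[[0,-4.8,0],0]]' 0.8 60
python3 - <<'E'
from m import *
s,M=pose();p=s['tcp_pos'];print(s['force'],p)
a2=snap('scene');b2=snap('top')
for s_,box in((b2,(230,280,175,230)),(a2,(375,405,265,320))):
    m=mask(s_,(0,150,100),(6,255,255),box)|mask(s_,(172,150,100),(180,255,255),box);print(cen(m) if m.any() else None)
m=mask(a2,(22,150,100),(32,255,255),(370,420,260,330));v,u=np.nonzero(m);print('yellow',cen(m),v.min(),v.max())
post=np.array([.5389,.1939]);v0=p[:2]-post;print('r',np.hypot(*v0),np.degrees(np.arctan2(v0[1],v0[0])))
th0=np.degrees(np.arctan2(v0[1],v0[0]))
tot=np.radians(th0+97.0)
for th in np.linspace(tot/14,tot,14):
    c,n=np.cos(-th),np.sin(-th);w=np.array([c*v0[0]-n*v0[1],n*v0[0]+c*v0[1]])
    d=M.T@np.r_[w-v0,0]*100;print([float(round(x,2)) for x in d],round(float(th),2))
E
```

```text
t: 27.97
tcp_pos: [0.6101, 0.1818, 0.0915]
tool_rot: [0.705, -0.062, 0.06, -0.704]
force: [-5.5, 2.1, -7.4]
finger_gap: 0.294
[-5.53533454  2.05281041 -7.41846825] [0.61014866 0.18177297 0.09154292]
None
(array([389.77443609, 282.54887218]), 133)m.py:8: RuntimeWarning: Mean of empty slice.
  v,u=np.nonzero(m);return np.array([u.mean(),v.mean()]),len(u)
  ret = ret.dtype.type(ret / rcount)
Traceback (most recent call last):
ValueError: zero-size array to reduction operation minimum which has no identity
```

```bash
python3 - <<'E'
from h import *
s,M=pose();p=s['tcp_pos'];print(np.degrees(np.arctan2(M[1,2],M[0,2])))
for post in([.5389,.1939],[.5405,.1935]):
    post=np.array(post);v0=p[:2]-post;th0=np.degrees(np.arctan2(v0[1],v0[0]));print('r',np.hypot(*v0),th0)
tot=np.radians(th0+97.0)
for th in np.linspace(tot/14,tot,14):
    c,n=np.cos(-th),np.sin(-th);w=np.array([c*v0[0]-n*v0[1],n*v0[0]+c*v0[1]])
    d=M.T@np.r_[w-v0,0]*100;print([[float(round(x,1)) for x in d],round(float(th),2)],end=',')
E
```

```text
80.10281726163761
r 0.07226273321165265 -9.668927577627809
r 0.07061839145414697 -9.567030709723072
[[-0.0, 0.0, -0.8], 0.11],[[-0.2, 0.0, -1.5], 0.22],[[-0.4, 0.0, -2.3], 0.33],[[-0.6, 0.0, -3.0], 0.44],[[-1.0, 0.0, -3.7], 0.54],[[-1.4, 0.0, -4.3], 0.65],[[-1.9, 0.0, -4.9], 0.76],[[-2.5, 0.0, -5.4], 0.87],[[-3.1, 0.0, -5.9], 0.98],[[-3.8, 0.0, -6.3], 1.09],[[-4.5, 0.0, -6.6], 1.2],[[-5.2, 0.0, -6.8], 1.31],[[-5.9, 0.0, -7.0], 1.42],[[-6.7, 0.0, -7.1], 1.53],
```

```bash
python3 -m jog '[[[0,0,-0.4],0.05],[[0,0,-0.8],0.11],[[-0.2,0,-1.5],0.22],[[-0.4,0,-2.3],0.33],[[-0.6,0,-3],0.44],[[-1,0,-3.7],0.54],[[-1.4,0,-4.35],0.65],[[-1.9,0,-5],0.76],[[-2.5,0,-5.5],0.87],[[-3.1,0,-6],0.98],[[-3.8,0,-6.4],1.09],[[-4.5,0,-6.7],1.2],[[-5.3,0,-6.9],1.31],[[-6,0,-7.1],1.42],[[-6.8,0,-7.2],1.52],[[-6.8,0,-7.2],1.52],[[-6.8,0,-7.2],1.52]]'
python3 -c "
from h import *
s,M=pose();print(s['ft_torque']);goal([.530,.1223,.0915],-7)"
```

```text
t: 29.48
tcp_pos: [0.5317, 0.1223, 0.0917]
tool_rot: [0.47, -0.529, 0.529, -0.469]
force: [-4.7, 2.3, -6.8]
finger_gap: 0.286
[0.21044349 0.67754125 0.31516859]
shift [ 0.02  0.02 -0.17] turn 0.004
```

```bash
python3 -m jog '[[[0,0,-0.1],0],[[0,0.1,-0.2],0],[[0,0.3,-0.2],0],[[0,0.5,-0.2],0],[[0,0.7,-0.2],0],[[0,0.9,-0.2],0],[[0,1.1,-0.2],0],[[0,1.2,-0.2],0],[[0,1.3,-0.2],0],[[0,1.3,-0.2],0]]'
```

```text
t: 30.32
tcp_pos: [0.5305, 0.1226, 0.0781]
tool_rot: [0.468, -0.529, 0.53, -0.469]
force: [0.3, -0.8, -6.9]
finger_gap: 0.291
```

```bash
python3 -m jog '[[[0,0.1,0],0],[[0,0.2,0],0],[[0,0.3,0],0],[[0,0.3,0],0]]'; python3 -c "
from h import *
s,M=pose();print(s['ft_torque'])"
```

```text
t: 30.65
tcp_pos: [0.5303, 0.1226, 0.0752]
tool_rot: [0.468, -0.529, 0.53, -0.469]
force: [0.9, -0.8, -6.6]
finger_gap: 0.294
[-0.2424116  -0.15775974 -0.07680633]
```

```bash
python3 -m jog '[[[0,0.1,0],0],[[0,0.2,0],0],[[0,0.2,0],0]]'; python3 -m jog '[[[0,0.1,0],0],[[0,0.2,0],0],[[0,0.2,0],0]]'
```

```text
t: 30.9
tcp_pos: [0.5302, 0.1226, 0.0732]
tool_rot: [0.468, -0.529, 0.53, -0.469]
force: [1.2, -2.2, -6.1]
finger_gap: 0.291
t: 31.15
tcp_pos: [0.5301, 0.1227, 0.0711]
tool_rot: [0.468, -0.529, 0.53, -0.469]
force: [1.7, -1.6, -5.9]
finger_gap: 0.291
```

```bash
python3 -m jog '[[[0,0.1,0],0],[[0,0.1,0],0]]'; python3 -m jog '[[[0,0.1,0],0],[[0,0.1,0],0]]'
```

```text
t: 31.32
tcp_pos: [0.5302, 0.1228, 0.0707]
tool_rot: [0.468, -0.529, 0.53, -0.469]
force: [1.0, -2.1, -1.7]
finger_gap: 0.296
t: 31.48
tcp_pos: [0.5303, 0.123, 0.0704]
tool_rot: [0.468, -0.529, 0.53, -0.469]
force: [-0.5, -1.5, 5.0]
finger_gap: 0.291
```

```bash
python3 -m jog '[[[0,-0.08,0],0],[[0,-0.08,0],0]]'; python3 -m jog '[[[0,-0.05,0],0],[[0,-0.05,0],0],[[0,-0.05,0],0],[[0,-0.05,0],0],[[0,-0.05,0],0]]' 4.8
python3 -m jog '[[[0,-1,0],0],[[0,-3,0],0],[[0,-6,0],0],[[0,-9,0],0],[[0,-12,0],0],[[0,-12,0],0],[[0,-12,0],0]]'
python3 -m jog '[[[0,-2,-3],0],[[-3,-3,-6],0],[[-6,-4,-8],0],[[-9,-5,-10],0],[[-13,-5,-10],0],[[-17,-5,-10],0],[[-21,-5,-10],0],[[-25,-5,-10],0],[[-29,-5,-10],0],[[-30,-5,-10],0],[[-30,-5,-10],0]]'
```

```text
t: 31.65
tcp_pos: [0.5302, 0.1228, 0.0706]
tool_rot: [0.468, -0.529, 0.53, -0.469]
force: [2.1, -1.6, 1.3]
finger_gap: 0.29
t: 32.07
tcp_pos: [0.5295, 0.1228, 0.0704]
tool_rot: [-0.469, 0.53, -0.529, 0.468]
force: [0.7, 0.8, -0.4]
finger_gap: 0.565
t: 32.65
tcp_pos: [0.531, 0.1228, 0.1931]
tool_rot: [0.467, -0.528, 0.531, -0.47]
force: [-1.2, 0.2, -0.1]
finger_gap: 0.564
t: 33.57
tcp_pos: [0.4661, 0.435, 0.2385]
tool_rot: [-0.47, 0.529, -0.528, 0.469]
force: [0.4, 0.3, 0.6]
finger_gap: 0.558
```

```bash
python3 - <<'E'
from m import *
a2=snap('scene');b2=snap('top')
C=[]
for s_,box in((b2,(245,290,210,255)),(a2,(355,405,235,300))):
    m=mask(s_,(0,150,100),(6,255,255),box)|mask(s_,(172,150,100),(180,255,255),box)
    k=max(cv2.findContours(m,0,2)[0],key=cv2.contourArea);(x,y),r=cv2.minEnclosingCircle(k);print(cen(m),(x,y),r);C.append(cen(m)[0])
print('knob tri',tri(b2,C[0],a2,C[1]),'pred top',proj(b2,[*fx(.035,.018),.116]),proj(a2,[*fx(.035,.018),.108]))
h=cv2.cvtColor(b2['frame'],cv2.COLOR_RGB2HSV)
print('along axis, top: fixture x, hsv, at z .069')
for x in np.arange(-.075,.105,.005):
    u,v=proj(b2,[*fx(x,0),.069]).round().astype(int);print(round(x*1000),(u,v),h[v,u],end=' | ')
m=mask(b2,(15,120,60),(28,255,255),(262,300,205,240));print(cen(m))
E
```

```text
(array([263.96703297, 231.17582418]), 91) (264.0, 231.25) 5.6181511878967285
(array([376.97959184, 258.14285714]), 147) (376.46722412109375, 259.5983581542969) 9.720073699951172
knob tri (array([0.53338793, 0.12240048, 0.1031357 ]), np.float64(0.0012039520655797223)) pred top [263.8191812 230.6837181] [377.18625374 256.20949867]
along axis, top: fixture x, hsv, at z .069
-75 (np.int64(267), np.int64(276)) [109 137 119] | -70 (np.int64(267), np.int64(274)) [109 150 134] | -65 (np.int64(268), np.int64(272)) [130   5 143] | -60 (np.int64(268), np.int64(270)) [ 10   7 116] | -55 (np.int64(268), np.int64(268)) [ 15   7 149] | -50 (np.int64(269), np.int64(266)) [ 12   7 174] | -45 (np.int64(269), np.int64(264)) [  8   6 172] | -40 (np.int64(269), np.int64(263)) [ 15   6 170] | -35 (np.int64(269), np.int64(261)) [ 15   6 170] | -30 (np.int64(270), np.int64(259)) [ 15   2 239] | -25 (np.int64(270), np.int64(257)) [ 15   2 243] | -20 (np.int64(270), np.int64(255)) [ 30   1 243] | -15 (np.int64(270), np.int64(253)) [ 15   2 244] | -10 (np.int64(271), np.int64(251)) [ 15   2 242] | -5 (np.int64
[... 429 characters left out ...]
201] | 40 (np.int64(273), np.int64(232)) [ 21 179 175] | 45 (np.int64(274), np.int64(231)) [ 19 117 151] | 50 (np.int64(274), np.int64(229)) [ 20 160 230] | 55 (np.int64(274), np.int64(227)) [ 22 159 239] | 60 (np.int64(274), np.int64(225)) [ 22 158 239] | 65 (np.int64(275), np.int64(223)) [ 21 161 236] | 70 (np.int64(275), np.int64(221)) [ 21 158 237] | 75 (np.int64(275), np.int64(219)) [ 21 155 238] | 80 (np.int64(275), np.int64(218)) [ 21 154 239] | 85 (np.int64(276), np.int64(216)) [ 18 144 191] | 90 (np.int64(276), np.int64(214)) [163  24  73] | 95 (np.int64(276), np.int64(212)) [112  81 114] | 100 (np.int64(276), np.int64(210)) [116  33 131] | (array([275.2238806 , 226.04477612]), 268)
```

```bash
python3 -c "
from h import *
print(workorder.sign_off(),manip.sense()['t'])"
```

```text
the job is handed in; nothing more can be done
the job is handed in; nothing more can be done
```

The damper body is in the blue fixture with its brass end against the black stop, and the bar is down in the waist. I handed the job in at about 33.7 s with the arm well clear.

**What I did**
- **Bar aside:** I lifted the bar about 45 mm by the knob stem, turned it about 1.52 rad aside, and let it down there under control.
- **Damper body home:** I laid it in the vees and pushed it against the stop with about 10 N at the wrist for over 0.5 s. I estimate about 8 N of that reached the stop.
- **Bar back:** I lifted it again, turned it back over and lowered it slowly. It took contact at a lift of about 0.028 m. The most I pressed down was about 5 N on top of the spring, and I eased that off before letting go.

**Last checks**
- **Barrel position:** In the final top image the barrel runs from about -65 to +85 mm in the fixture's frame. Brass meets black at the stop, and the yellow bar lies across the waist.
- **Bar lift:** The knob's shift in the two images gives about 27 mm, which matches the waist (28 mm) rather than the full diameter (34 mm).

**What did not go cleanly or disagreed**
- **Gripping the knob:** The first attempts pinched the knob's head, so I regripped lower. The finger opening on the stem still read about 25 mm for an 18 mm stem.
- **Pushing the barrel:** The first push stuck on vee friction at about 10 N with some downward load. I eased the load and it slid home.
- **Knob height:** Triangulating the red knob directly gave 103 mm, lower than the roughly 110 mm expected. I put this down to part of the stem showing in one view.
- **Pictures:** I had used all 12 views, so the final checks are from pixel numbers and not from looking at a picture. I did not measure the other things on the bench, but nothing in the moves or forces suggested touching them.

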